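# Vent the dry box and hold its lid open at 45 degrees

### The job

Vent the dry sample box: press the red plunger on its left-hand column right down to its stop and let it spring back up. Then take the sprung clear lid by its black grip, raise it to 45 degrees (level with the red mark on the wire bow) and finish there still holding it, steady, so that I can reach under it; it falls shut if let go. Leave the beaker, the white jar and the brown bottle beside the box where they stand.

Things in the scene. Friction and masses are not known exactly. Their poses are not given: they have to be found in the camera images.
- chest: Dry sample box, grey, fixed to the worktop, 170 (x) x 200 (y) x 100 mm high, on a dark foot 190 x 220 mm; origin at the centre of its underside. Its own -x side is the front (lid grip, towards the robot), +y its left (vent column, 48 x 48 mm, centred 20 mm in front of and 140 mm left of the origin), z up. On its right a steel wire quarter circle (85 mm radius about the hinge, 113 mm right of the origin, up to 189 mm high) has a red mark at 45 degrees.
- lid_hinge (a point): Middle of the lid's hinge line, at the rear top edge of the box: 85 mm behind the box's origin and 100 mm above the worktop. The hinge line runs along the box's y axis.
- lid_grip (a point): Centre of the lid's black round grip, a cylinder of 20 mm diameter and 34 mm length lying along the box's y axis, so that its two flat ends face left and right. It turns with the lid. It is carried by a steel arm 10 mm thick, 45 mm in front of the lid's front edge. Lid shut: 130 mm in front of the box's origin, 122 mm above the worktop, nothing below it; it lies 215 mm in front of the hinge line and 22 mm above it in the lid's plane.
- lid (a joint): Angle of the clear lid with black frame (170 x 200 x 9 mm, about 0.3 kg): 0 shut and level, positive as its front edge swings up and back, stop at 1.7 rad; 45 degrees is 0.785. Weight and a spring pull it shut at every angle below 1.6 rad: 1.5 to 3.5 N is needed at the grip.
- plunger_top (a point): Centre of the flat top of the red round plunger head (32 mm diameter), facing up, 124 mm above the worktop when up; it moves with the head.
- plunger (a joint): How far the plunger is pressed down: 0 up, 0.012 m at its stop. Spring: 4 N to start, 9 N at the stop; it springs back when let go.
- beaker: Clear glass beaker, 56 x 60 x 72 mm high, loose, standing in front of the box on its left; origin at the centre of its underside. Leave alone.
- white_jar: White sample jar with blue cap, 47 mm diameter, 60 mm high, loose, standing to the right of the box; origin at the centre of its underside. Leave alone.
- brown_bottle: Brown dropper bottle with black top, 33 mm diameter, 100 mm high, loose, standing in front of the box on its right; origin at the centre of its underside. Leave alone.

How it is judged:
On the way, in this order (a step that is already met when the one before it is completed fails the run):
1. with the lid still shut, the plunger is pressed down to its stop (value of joint plunger above 0.0105 m and value of joint lid below 0.1 rad), for 0.1 s.
2. then the plunger is let up again and the lid is raised (value of joint plunger below 0.003 m and value of joint lid above 0.3 rad), for 0.1 s.
At the end, for the whole second after the job is handed in: The lid stands at 45 degrees (0.785 rad, give or take 0.12 rad or 7 degrees), at rest (under 0.1 rad/s), held by the gripper's fingers (contact over 0.5 N) and by nothing else; the plunger is up again (within 3 mm); beaker, jar and bottle stand upright within 30 mm of where they stood (value of joint lid between 0.665 and 0.905 rad and velocity of joint lid between -0.1 and 0.1 rad/s and contact force between the fingers and lid above 0.5 N and value of joint plunger below 0.003 m and contact force between each of beaker, white_jar, brown_bottle and lid below 0.05 N and distance of each of beaker, white_jar, brown_bottle from where it was at the start of the episode below 0.03 m and angle between each of beaker, white_jar, brown_bottle's own z axis and vertical below 0.2 rad); the arm keeps its last pose, push and grip.
It fails at once if the beaker, the white jar or the brown bottle is pushed away (over 30 mm) or knocked over (distance of any of beaker, white_jar, brown_bottle from where it was at the start of the episode above 0.03 m or angle between any of beaker, white_jar, brown_bottle's own z axis and vertical above 0.5 rad).
It also fails if it takes over 48 s, if anything falls off the work surface, if the arm or the gripper's body presses on something with over 40 N, if the wrist force passes 120 N, or if a joint passes its speed limit or range.

### The arm

A 7-joint arm with a two-finger parallel gripper is mounted at the origin on a cart in front of the work surface, level with it; the furniture and walls round the work are solid. World frame = base frame: x ahead of the robot, y to its left, z up, the work surface at z = 0. Lengths are in m, angles in rad, forces in N, time in s.
With the tool pointing down it reaches from about 0.425 to 0.875 m from the base axis. Payload 4.7 kg.
Tool frame: the origin (TCP) lies midway between the tips of the shut fingers; the grasp point (between the pads) lies 19 mm behind it; y points along the fingers, z is the direction in which the jaws open and shut, and the axes are right-handed (so a half turn about y gives the same grasp; the last joint's range is limited). The gripper opens to 87 mm and grips with 3 to 60 N. Pads are 19 mm wide; open, the fingers measure 117 mm over their backs; the gripper's body (75 mm by 190 mm) begins 51 mm behind the grasp point.
Start: joints at [-1.096, 0.321, -0.07, 1.45, 0.023, 1.371, -0.057], TCP at [0.289, 0.582, 0.223] pointing down, gripper open.
Joint ranges: [-2.86, 2.86], [-0.3, 2.09], [-1.38, 1.24], [0.06, 2.45], [-1.56, 4.7], [0.09, 2.05], [-2.69, 2.69]. Speed limits (rad/s): [2.57, 2.57, 3.14, 3.14, 3.14, 3.14, 3.14].

### API

Orientations are given as a rotation vector (axis times angle).
In Python, from bench import ctrl gives the robot as it stands.
- The arm moves only by the tool play_rows, never from a script. Its arguments are lists of equal length, an entry for each row: "translation": the shift along the tool's x, y, z in mm, a list of three; "turn": the turn, a rotation vector about the tool's x, y, z in rad, a list of three; "fingers": the opening, from -1 (shut) to 1 (fully open), so that 0 is half open. In form: {"translation": [[dx, dy, dz], ...], "turn": [[wx, wy, wz], ...], "fingers": [fingers, ...]}. A call has exactly 10 rows; each row shifts and turns the commanded pose from where the row before left it, along the tool's axes as they then stand; what a row does not reach is not made up. A row lasts 1/12 s, in which the tool goes at most 41.7 mm and 7.16 degrees, less where a joint would pass 70% of its speed; a pose out of reach is approached as far as the arm can. A call with a gripper value outside its range is refused whole. The fingers move at their own pace and stop on an object; "grip_force" is the grip in N (left out, the last holds). Time passes only in rows, so rows that do not move let the fingers close, or fill a call up. It gives the time, the measured TCP pose, the force and the opening at its end, in the units of the state.
- ctrl.get_state(): the state, without advancing time (a new reading comes with each control period).
- ctrl.get_image(name): name is "side" or "top" or "wrist"; returns the picture (384x512x3 uint8, blue, green, red); there is no depth.
- ctrl.camera_info(name): a dict with "camera_matrix" (3x3 intrinsics, pixels), "R" (3x3) and "t" (3): a world point X has camera coordinates R X + t. Camera axes: x right, y down, z forward; pixel columns grow to the right and rows downward; lengths in m; the calibration is good to about 2 mm. The wrist camera is an equidistant fisheye: a pixel r from the principal point sees the ray r / f radians off the axis. A picture is of the moment at which its call begins: read the wrist's pose just before it. camera_info takes no time and is no camera call; for the wrist camera it gives the pose at the moment of the call.
- ctrl.close_job(): hands the job in, once; it reports no verdict.
The state is a dict: "time": time; "joint_positions": joint angles; "qd": joint speeds; "joint_torque": joint torques, N m; "position": TCP position; "tool_rot": TCP orientation; "ft_force": force on the tool from outside, world axes, zero at the start; "torque": the same for the moment, N m; "grip_width": opening from 0.0 (shut) to 1.0 (fully open).
Only numpy, scipy, OpenCV 4.12 (cv2) and the standard library are available. Lean on these libraries where they do the work, as an engineer would, in place of code of your own. Each camera call takes 0.05 s, during which the arm holds its last target.

## Working session

There is one attempt and no reset: what is moved stays moved. The work goes in short steps, Python scripts to look and compute and a tool call to move; the robot and the scene stay as the last step left them, time stands still between calls to the robot, and variables do not carry over. Pictures are saved under pics/ and viewed, and the job is handed in when it is done.

Besides the shell and the picture viewer there is one more tool, called by a JSON object that holds its "api" and its "payload", one argument or row to a line. play_rows: Moves the arm, as the interface text tells. Its arguments: {"type":"object","properties":{"translation":{"type":"array"},"turn":{"type":"array"},"fingers":{"type":"array"},"grip_force":{"type":"number"}},"required":["translation","turn","fingers"]}

```bash
ls; mkdir -p pics
python3 - <<'E'
from bench import ctrl
import cv2,numpy as np
print(ctrl.get_state())
for n in("side","top"):
    i=ctrl.camera_info(n);print(n,i)
    cv2.imwrite(f"pics/{n}0.png",ctrl.get_image(n))
E
```

```text
pics
{'time': 0.0, 'joint_positions': array([-1.09590465,  0.32184418, -0.07010399,  1.45169569,  0.02260123,
        1.37080364, -0.0568819 ]), 'qd': array([-0.00028344, -0.00017891, -0.00077595, -0.00142548, -0.00038646,
       -0.00076445,  0.00098893]), 'joint_torque': array([-1.33203953e-04, -4.91287780e+01, -4.03677206e-01, -3.12541258e+01,
       -6.38577249e-02,  4.34627803e-02,  1.73637741e-04]), 'position': array([0.28880966, 0.58167949, 0.22143753]), 'tool_rot': array([-1.54237555,  0.36164901, -0.36108632]), 'ft_force': array([-0.55093567,  0.95959029,  0.43993261]), 'torque': array([ 0.01748769, -0.02222095,  0.02982867]), 'grip_width': 1.0044530373015452}
side {'camera_matrix': array([[461.37060722,   0.        , 258.56525921],
       [  0.        , 461.37060722, 183.49313303],
       [  0.        ,   0.        ,   1.        ]]), 'R': array([[ 0.99896416, -0.04492849, -0.00721383],
       [-0.02546709, -0.42063959, -0.90687031],
       [ 0.03770989,  0.90611465, -0.42134807]]), 't': array([-0.56219956,  0.10331604,  1.06456782])}
top {'camera_matrix': array([[353.59380973,   0.        , 259.37833481],
       [  0.        , 353.59380973, 189.75275189],
       [  0.        ,   0.        ,   1.        ]]), 'R': array([[-0.02500949, -0.99962538,  0.0111191 ],
       [-0.99774265,  0.0242659 , -0.06261603],
       [ 0.06232275, -0.01266   , -0.99797575]]), 't': array([-0.01370038,  0.58259806,  0.909725  ])}
```

View pics/side0.png

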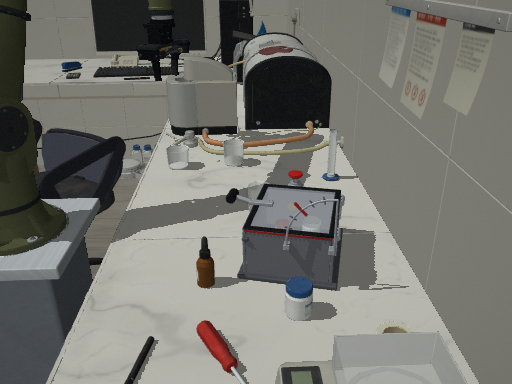

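View pics/top0.png

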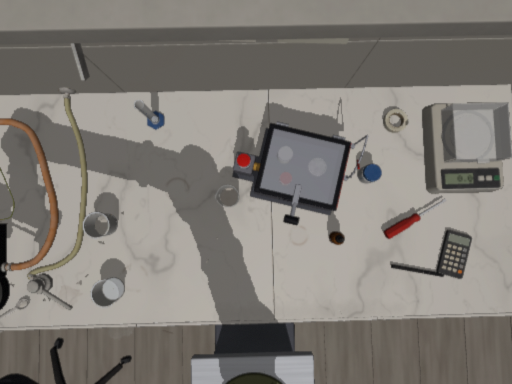

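The top view shows the plunger at about (244,160), the grip at (291,220), the beaker at (228,195), the bottle at (337,238) and the jar at (370,173). The box is yawed. Next I measure these points.

```bash
cat > h.py <<'E'
import numpy as np,cv2
from bench import ctrl
def ray(n,uv):
    i=ctrl.camera_info(n);R=np.array(i["R"]);t=np.array(i["t"]);K=np.array(i["camera_matrix"])
    return -R.T@t, R.T@np.linalg.inv(K)@np.array([uv[0],uv[1],1.])
def onz(n,uv,z):
    c,d=ray(n,uv);return c+d*(z-c[2])/d[2]
def proj(n,X):
    i=ctrl.camera_info(n);p=np.array(i["camera_matrix"])@(np.array(i["R"])@X+i["t"]);return p[:2]/p[2]
def tri(a,b):
    c1,d1=ray("top",a);c2,d2=ray("side",b);d1/=np.linalg.norm(d1);d2/=np.linalg.norm(d2)
    s=np.linalg.lstsq(np.c_[d1,-d2],c2-c1,rcond=None)[0];p,q=c1+s[0]*d1,c2+s[1]*d2
    return (p+q)/2,np.linalg.norm(p-q)
E
python3 - <<'E'
from h import *
t=cv2.imread("pics/top0.png");s=cv2.imread("pics/side0.png")
cv2.imwrite("pics/topc.png",cv2.resize(t[110:260,205:395],None,fx=4,fy=4,interpolation=cv2.INTER_CUBIC))
cv2.imwrite("pics/sidec.png",cv2.resize(s[160:330,200:360],None,fx=3.5,fy=3.5,interpolation=cv2.INTER_CUBIC))
def blobs(im,roi):
    h=cv2.cvtColor(im,cv2.COLOR_BGR2HSV)
    m=(((h[...,0]<8)|(h[...,0]>172))&(h[...,1]>150)&(h[...,2]>90)).astype(np.uint8)
    n,l,st,c=cv2.connectedComponentsWithStats(m)
    for k in range(1,n):
        x,y=c[k]
        if st[k,4]>=5 and roi[0]<x<roi[2] and roi[1]<y<roi[3]: print(st[k],c[k])
print("top");blobs(t,(205,110,395,260));print("side");blobs(s,(200,160,360,330))
print("plunger",onz("top",(244,160),.124))
E
```

```text
top
[237 154  13  13 134] [243.04477612 159.6641791 ]
side
[289 170  13   9  86] [295.06976744 173.90697674]
[294 202  13  14  39] [299.61538462 208.41025641]
[244 230  42   6  69] [263.89855072 232.24637681]
[288 234  45   7  63] [309.01587302 236.87301587]
plunger [0.64598753 0.00745551 0.124     ]
```

View pics/topc.png

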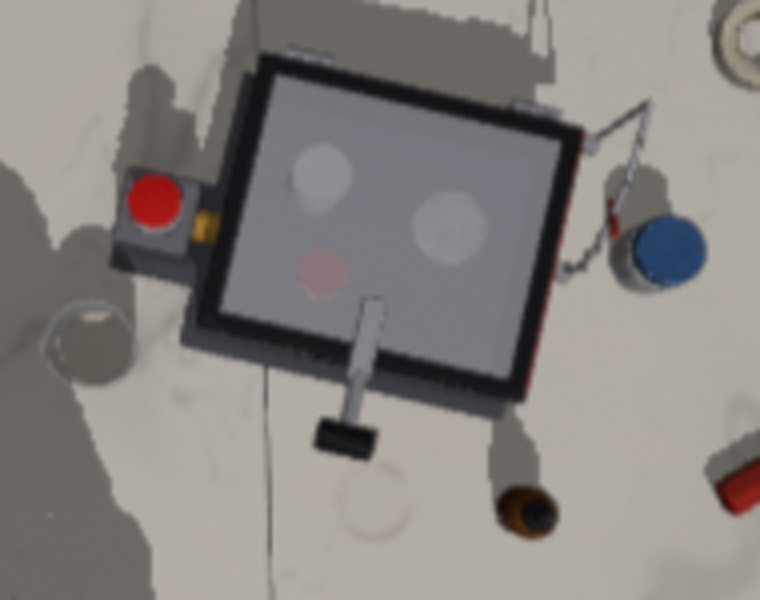

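View pics/sidec.png

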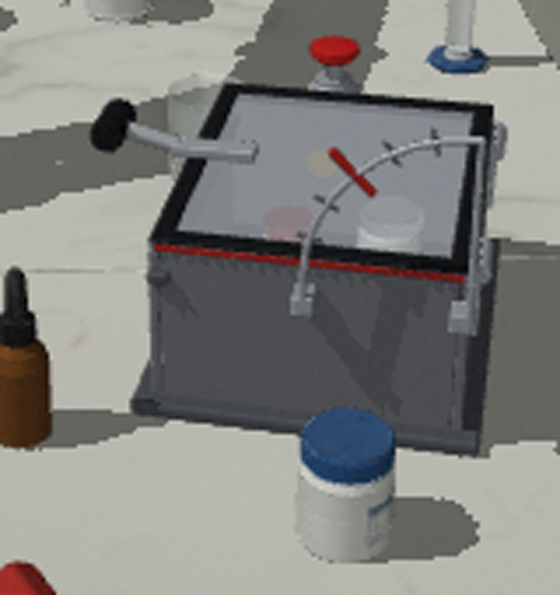

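In the top view the lid corners are near (255,190), (271,124), (351,143) and (335,209), and the grip is at (291,219.5). In the side view the grip is at about (232,195.5).

Run:
```python
from h import *
f=lambda x,y:((x+.5)/4-.5+205,(y+.5)/4-.5+110)
g=lambda x,y:((x+.5)/3.5-.5+200,(y+.5)/3.5-.5+160)
C=np.array([onz("top",f(*p),.109) for p in[(200,322),(265,55),(583,132),(522,398)]])
print(C, [np.linalg.norm(C[i]-C[i-1]) for i in range(4)])
ex=(C[1]+C[2]-C[0]-C[3])[:2];yaw=np.arctan2(ex[1],ex[0])
ey=(C[0]+C[1]-C[2]-C[3])[:2];yaw2=np.arctan2(-ey[0],ey[1]);print("yaw",yaw,yaw2)
print("centre from lid",C.mean(0))
P=onz("top",(243.04,159.66),.124);G=onz("top",f(345,439),.122)
print("P",P,"tri",tri((243.04,159.66),(295.07,173.9)));print("G",G,"tri",tri(f(345,439),g(115,126)))
for nm,a,z in(("beaker rim",(90,343),.072),("jar",(669,250),.06),("bottle",(541,514),.1)): print(nm,onz("top",f(*a),z))
# rigid fit: chest pose from 6 points
L=np.array([[-85,100],[85,100],[85,-100],[-85,-100],[-20,140],[-130,0.]])/1000
W=np.array([*C[:,:2],P[:2],G[:2]])
a=L-L.mean(0);b=W-W.mean(0);th=np.arctan2((a[:,0]*b[:,1]-a[:,1]*b[:,0]).sum(),(a*b).sum())
R=np.array([[np.cos(th),-np.sin(th)],[np.sin(th),np.cos(th)]]);o=W.mean(0)-R@L.mean(0)
print("fit yaw",th,"origin",o,"res mm",((L@R.T+o-W)*1000).round(1).tolist())
print("P",R@L[4]+o,"G",R@L[5]+o,"hinge",R@[.085,0]+o)
print(cv2.Rodrigues(np.array(ctrl.get_state()["tool_rot"]))[0].round(3))
```

```text
[[ 0.57581194 -0.01564289  0.109     ]
 [ 0.73510928 -0.05845041  0.109     ]
 [ 0.68416178 -0.24759315  0.109     ]
 [ 0.52616911 -0.20488289  0.109     ]] [np.float64(0.19564301002280618), np.float64(0.16494885859403474), np.float64(0.19588421195973904), np.float64(0.16366383751431615)]
yaw -0.26326959236870906 -0.2598330701090802
centre from lid [ 0.63031303 -0.13164233  0.109     ]
P [0.64683992 0.00967914 0.124     ] tri (array([0.64766489, 0.00998454, 0.11523929]), np.float64(0.0009592618129232321))
G [ 0.50496528 -0.09811272  0.122     ] tri (array([ 0.50532541, -0.09850605,  0.1179904 ]), np.float64(0.0009080004239192213))
beaker rim [0.56677041 0.05253359 0.072     ]
jar [ 0.61713418 -0.3124602   0.06      ]
bottle [ 0.45706701 -0.21558879  0.1       ]
fit yaw -0.26053306691671324 origin [ 0.63032197 -0.13148628] res mm [[-1.9, 2.7], [3.1, 1.7], [2.5, -2.4], [-3.7, -1.3], [0.2, -0.7], [-0.3, 0.1]]
P [0.64706031 0.00894103] G [ 0.50470911 -0.09799884] hinge [ 0.71245346 -0.15338191]
[[ 0.896 -0.001  0.445]
 [-0.445 -0.002  0.896]
 [ 0.    -1.    -0.002]]
```

{"api": "play_rows", "payload": {
  "translation": [
    [0, -10, 0],
    [0, -10, 0],
    [27, -4, -25],
    [27, -4, -25],
    [27, -4, -25],
    [27, -4, -25],
    [27, -4, -25],
    [27, -4, -25],
    [27, 0, -25],
    [27, 0, -25]
  ],
  "turn": [
    [0, -0.1, 0],
    [0, -0.1, 0],
    [0, 0, 0],
    [0, 0, 0],
    [0, 0, 0],
    [0, 0, 0],
    [0, 0, 0],
    [0, 0, 0],
    [0, 0, 0],
    [0, 0, 0]
  ],
  "fingers": [-1, -1, -1, -1, -1, -1, -1, -1, -1, -1],
  "grip_force": 25
}}

```text
time: 0.93
position: [0.4468, 0.3315, 0.2666]
tool_rot: [-1.561, 0.205, -0.205]
ft_force: [0.1, 0.5, -0.7]
grip_width: 0.321
```

{"api": "play_rows", "payload": {
  "translation": [
    [27, 0, -26],
    [27, 0, -26],
    [27, 0, -26],
    [27, 0, -26],
    [27, 0, -26],
    [27, 0, -26],
    [27, 0, -26],
    [27, 0, -26],
    [27, 0, -26],
    [27, 0, -26]
  ],
  "turn": [
    [0, 0, 0],
    [0, 0, 0],
    [0, 0, 0],
    [0, 0, 0],
    [0, 0, 0],
    [0, 0, 0],
    [0, 0, 0],
    [0, 0, 0],
    [0, 0, 0],
    [0, 0, 0]
  ],
  "fingers": [-1, -1, -1, -1, -1, -1, -1, -1, -1, -1]
}}

```text
time: 1.77
position: [0.6404, 0.0109, 0.2662]
tool_rot: [-1.561, 0.205, -0.204]
ft_force: [-0.3, 0.2, -0.7]
grip_width: 0.008
```

```bash
cat >> h.py <<'E'
def rel(target):
    s=ctrl.get_state();R=cv2.Rodrigues(np.array(s["tool_rot"]))[0]
    print("t",s["time"],"pos",s["position"].round(4),"F",s["ft_force"].round(1),"w",round(s["grip_width"],3))
    print("R",R.round(3).tolist());print("delta tool mm",(R.T@(np.array(target)-s["position"])*1000).round(1))
E
python3 - <<'E'
from h import *
rel([.647,.0093,.134])
cv2.imwrite("pics/w1.png",ctrl.get_image("wrist"))
s=ctrl.get_image("side");cv2.imwrite("pics/s1.png",s)
E
```

```text
t 1.7667 pos [0.6404 0.0109 0.2662] F [-0.3  0.2 -0.7] w 0.008
R [[0.966, -0.001, 0.258], [-0.258, 0.0, 0.966], [-0.001, -1.0, -0.0]]
delta tool mm [  6.8 132.2   0.2]
```

View pics/w1.png

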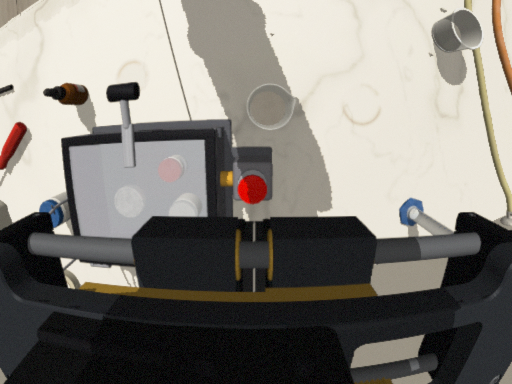

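View pics/s1.png

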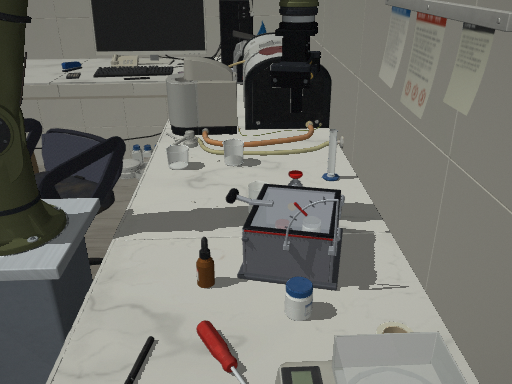

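The wrist view shows the red head at (252,189), in line with the shut fingers at about (254,255), and the beaker is clear. Next I lower the tool to just above the head.

{"api": "play_rows", "payload": {
  "translation": [
    [1, 20, 0],
    [1, 25, 0],
    [1, 25, 0],
    [1, 25, 0],
    [1, 20, 0],
    [1, 10, 0],
    [1, 7, 0],
    [0, 0, 0],
    [0, 0, 0],
    [0, 0, 0]
  ],
  "turn": [
    [0, 0, 0],
    [0, 0, 0],
    [0, 0, 0],
    [0, 0, 0],
    [0, 0, 0],
    [0, 0, 0],
    [0, 0, 0],
    [0, 0, 0],
    [0, 0, 0],
    [0, 0, 0]
  ],
  "fingers": [-1, -1, -1, -1, -1, -1, -1, -1, -1, -1]
}}

```text
time: 2.7
position: [0.6478, 0.0107, 0.1361]
tool_rot: [-1.56, 0.203, -0.207]
ft_force: [-0.2, -0.0, 1.6]
grip_width: 0.008
```

Run:
```python
from h import *
rel([.647,.0093,.110])
cv2.imwrite("pics/w2.png",ctrl.get_image("wrist"))
s=ctrl.get_image("top");cv2.imwrite("pics/t2.png",s)
s=ctrl.get_image("side");cv2.imwrite("pics/s2.png",cv2.resize(s[40:290,180:380],None,fx=3,fy=3)[:600])
```

```text
t 2.7 pos [0.6478 0.0107 0.1361] F [-0.2 -0.   1.6] w 0.008
R [[0.966, 0.003, 0.258], [-0.258, 0.0, 0.966], [0.002, -1.0, 0.001]]
delta tool mm [-0.4 26.1 -1.6]
```

View pics/s2.png

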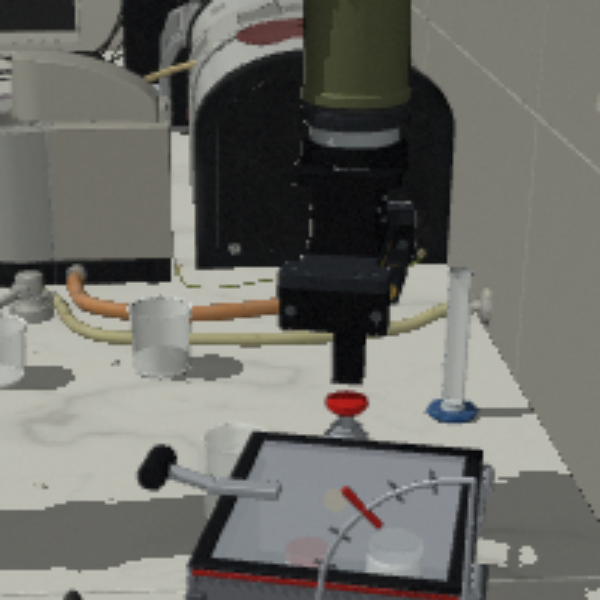

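The fingertips are centred a few millimetres above the red head. Next I press.

{"api": "play_rows", "payload": {
  "translation": [
    [0, 6, 0],
    [0, 5, -1],
    [0, 4, 0],
    [0, 3, 0],
    [0, 3, 0],
    [0, 3, 0],
    [0, 2, 0],
    [0, 1, 0],
    [0, 0, 0],
    [0, 0, 0]
  ],
  "turn": [
    [0, 0, 0],
    [0, 0, 0],
    [0, 0, 0],
    [0, 0, 0],
    [0, 0, 0],
    [0, 0, 0],
    [0, 0, 0],
    [0, 0, 0],
    [0, 0, 0],
    [0, 0, 0]
  ],
  "fingers": [-1, -1, -1, -1, -1, -1, -1, -1, -1, -1]
}}

```text
time: 3.68
position: [0.6472, 0.01, 0.1117]
tool_rot: [-1.559, 0.203, -0.206]
ft_force: [-6.8, 1.3, 20.4]
grip_width: 0.005
```

{"api": "play_rows", "payload": {
  "translation": [
    [0, 1, 0],
    [0, 0, 0],
    [0, 0, 0],
    [0, 0, 0],
    [0, 0, 0],
    [0, 0, 0],
    [0, 0, 0],
    [0, 0, 0],
    [0, 0, 0],
    [0, 0, 0]
  ],
  "turn": [
    [0, 0, 0],
    [0, 0, 0],
    [0, 0, 0],
    [0, 0, 0],
    [0, 0, 0],
    [0, 0, 0],
    [0, 0, 0],
    [0, 0, 0],
    [0, 0, 0],
    [0, 0, 0]
  ],
  "fingers": [-1, -1, -1, -1, -1, -1, -1, -1, -1, -1]
}}

```text
time: 4.52
position: [0.6473, 0.01, 0.1116]
tool_rot: [-1.559, 0.203, -0.206]
ft_force: [-8.3, -0.2, 24.3]
grip_width: 0.003
```

Run:
```python
from h import *
rel([.647,.0093,.110])
s=ctrl.get_image("side");cv2.imwrite("pics/s3.png",cv2.resize(s[120:290,200:360],None,fx=3.5,fy=3.5))
```

```text
t 4.5167 pos [0.6473 0.01   0.1116] F [-8.3 -0.2 24.3] w 0.003
R [[0.966, 0.003, 0.258], [-0.258, 0.002, 0.966], [0.002, -1.0, 0.002]]
delta tool mm [-0.1  1.6 -0.8]
```

View pics/s3.png

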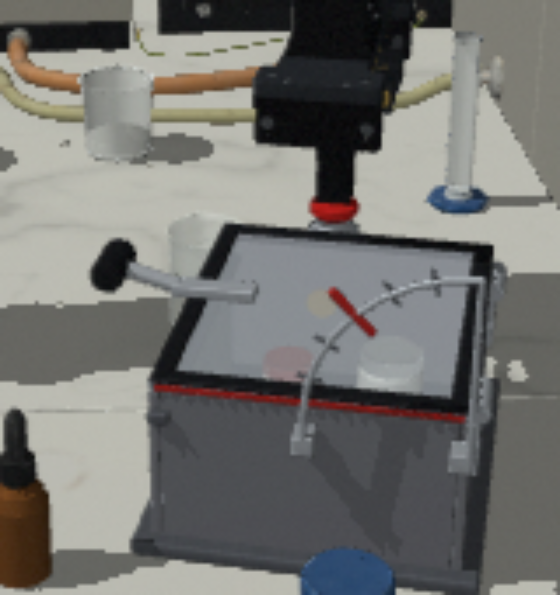

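The head is now low. z stayed at 0.1116 while the force rose to 24 N, so it is on its stop. I lift off, move above the grip and open the fingers.

{"api": "play_rows", "payload": {
  "translation": [
    [0, -15, 0],
    [0, -25, 0],
    [0, -25, 0],
    [0, -25, 0],
    [-20, -10, -25],
    [-20, 0, -25],
    [-20, 0, -25],
    [-20, 0, -25],
    [-20, 0, -25],
    [-10, 0, -15]
  ],
  "turn": [
    [0, 0, 0],
    [0, 0, 0],
    [0, 0, 0],
    [0, 0, 0],
    [0, 0, 0],
    [0, 0, 0],
    [0, 0, 0],
    [0, 0, 0],
    [0, 0, 0],
    [0, 0, 0]
  ],
  "fingers": [-1, -1, -1, 0.5, 0.5, 0.5, 0.5, 0.5, 0.5, 0.5]
}}

```text
time: 5.4
position: [0.5009, -0.0998, 0.2059]
tool_rot: [-1.561, 0.209, -0.205]
ft_force: [0.9, -0.5, -0.4]
grip_width: 0.451
```

{"api": "play_rows", "payload": {
  "translation": [
    [0, 0, 0],
    [0, 0, 0],
    [0, 0, 0],
    [0, 0, 0],
    [0, 0, 0],
    [0, 0, 0],
    [0, 0, 0],
    [0, 0, 0],
    [0, 0, 0],
    [0, 0, 0]
  ],
  "turn": [
    [0, 0, 0],
    [0, 0, 0],
    [0, 0, 0],
    [0, 0, 0],
    [0, 0, 0],
    [0, 0, 0],
    [0, 0, 0],
    [0, 0, 0],
    [0, 0, 0],
    [0, 0, 0]
  ],
  "fingers": [0.5, 0.5, 0.5, 0.5, 0.5, 0.5, 0.5, 0.5, 0.5, 0.5]
}}

```text
time: 6.23
position: [0.5042, -0.0972, 0.2065]
tool_rot: [-1.561, 0.205, -0.205]
ft_force: [0.5, 0.8, 0.4]
grip_width: 0.75
```

Run:
```python
from h import *
rel([.505,-.098,.103])
cv2.imwrite("pics/w4.png",ctrl.get_image("wrist"))
s=ctrl.get_image("side");cv2.imwrite("pics/s4.png",cv2.resize(s[90:260,180:370],None,fx=3.5,fy=3.5))
```

```text
t 6.2333 pos [ 0.5042 -0.0972  0.2065] F [0.5 0.8 0.4] w 0.75
R [[0.966, -0.0, 0.258], [-0.258, 0.0, 0.966], [-0.0, -1.0, 0.0]]
delta tool mm [  1.  103.5  -0.6]
```

View pics/s4.png

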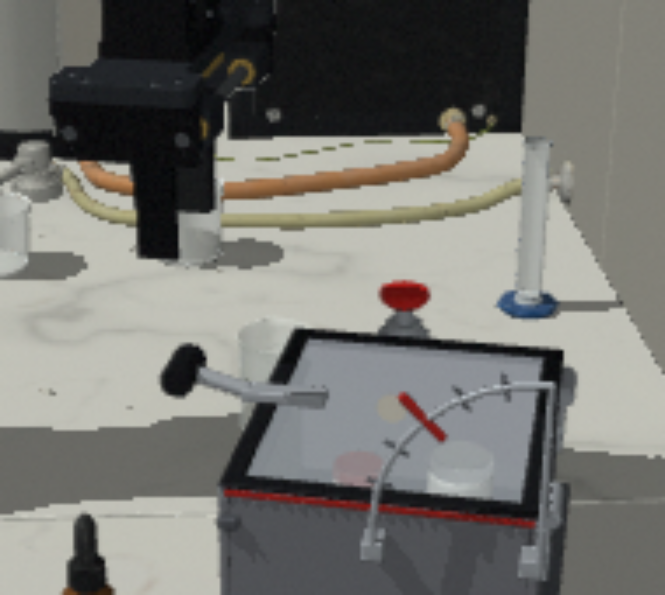

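View pics/w4.png

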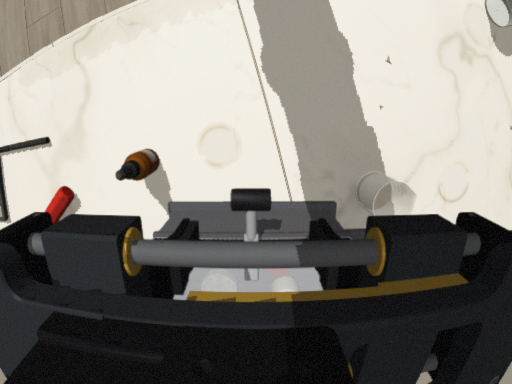

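The plunger is up again, and the grip at (251,200) lies midway between the open fingers. Next I lower the tool and close the fingers.

{"api": "play_rows", "payload": {
  "translation": [
    [1, 20, 0],
    [0, 20, 0],
    [0, 20, 0],
    [0, 18, 0],
    [0, 12, 0],
    [0, 8, 0],
    [0, 5, 0],
    [0, 0, 0],
    [0, 0, 0],
    [0, 0, 0]
  ],
  "turn": [
    [0, 0, 0],
    [0, 0, 0],
    [0, 0, 0],
    [0, 0, 0],
    [0, 0, 0],
    [0, 0, 0],
    [0, 0, 0],
    [0, 0, 0],
    [0, 0, 0],
    [0, 0, 0]
  ],
  "fingers": [0.5, 0.5, 0.5, 0.5, 0.5, 0.5, 0.5, 0.5, 0.5, 0.5]
}}

```text
time: 7.17
position: [0.5059, -0.0976, 0.1046]
tool_rot: [-1.561, 0.203, -0.206]
ft_force: [-0.2, -0.7, -0.7]
grip_width: 0.748
```

Run:
```python
from h import *
rel([.505,-.098,.103])
cv2.imwrite("pics/w5.png",ctrl.get_image("wrist"))
s=ctrl.get_image("side");cv2.imwrite("pics/s5.png",cv2.resize(s[90:260,180:370],None,fx=3.5,fy=3.5))
```

```text
t 7.1667 pos [ 0.5059 -0.0976  0.1046] F [-0.2 -0.7 -0.7] w 0.748
R [[0.966, 0.002, 0.258], [-0.258, -0.0, 0.966], [0.002, -1.0, 0.0]]
delta tool mm [-0.8  1.6 -0.7]
```

View pics/s5.png

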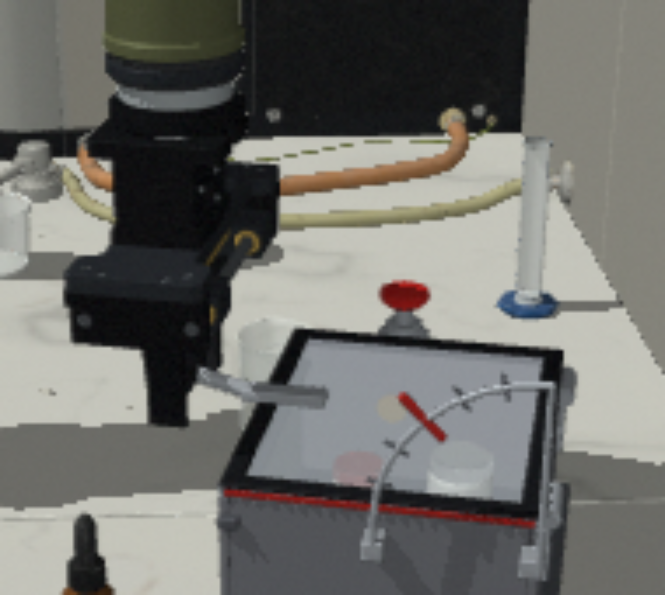

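View pics/w5.png

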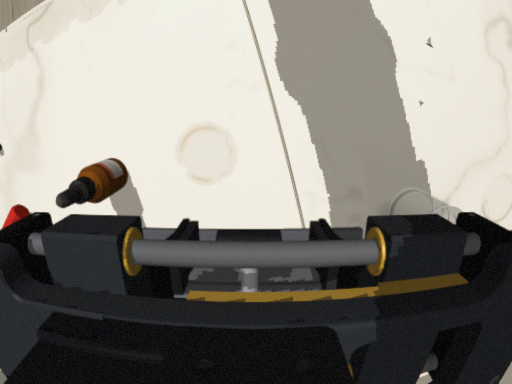

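The fingers straddle the grip: the near finger hides it in the side view, and the stem runs in behind the finger. I close the fingers.

{"api": "play_rows", "payload": {
  "translation": [
    [0, 1, 0],
    [0, 0, 0],
    [0, 0, 0],
    [0, 0, 0],
    [0, 0, 0],
    [0, 0, 0],
    [0, 0, 0],
    [0, 0, 0],
    [0, 0, 0],
    [0, 0, 0]
  ],
  "turn": [
    [0, 0, 0],
    [0, 0, 0],
    [0, 0, 0],
    [0, 0, 0],
    [0, 0, 0],
    [0, 0, 0],
    [0, 0, 0],
    [0, 0, 0],
    [0, 0, 0],
    [0, 0, 0]
  ],
  "fingers": [-1, -1, -1, -1, -1, -1, -1, -1, -1, -1],
  "grip_force": 30
}}

```text
time: 8.1
position: [0.5044, -0.1, 0.1025]
tool_rot: [-1.564, 0.206, -0.205]
ft_force: [-1.0, -4.5, 0.7]
grip_width: 0.386
```

Run:
```python
from h import *
rel([.505,-.098,.103])
# waypoints: grip motion per 0.0785 rad in tool axes (x = box +x, y = down), hinge frame
a=np.linspace(0,.785,11);f=.215*np.cos(a)-.022*np.sin(a);z=.215*np.sin(a)+.022*np.cos(a)
print(np.c_[-np.diff(f),-np.diff(z)]*1000, (f[0]-f[-1])*1e3,(z[-1]-z[0])*1e3)
```

```text
t 8.1 pos [ 0.5044 -0.1     0.1025] F [-1.  -4.5  0.7] w 0.386
R [[0.966, -0.001, 0.259], [-0.259, -0.003, 0.966], [-0.0, -1.0, -0.003]]
delta tool mm [ 0.  -0.6  2.1]
[[  2.38732861 -16.7924215 ]
 [  3.69682838 -16.55349563]
 [  4.98355907 -16.21261535]
 [  6.23959559 -15.77188018]
 [  7.4572019  -15.23400464]
 [  8.62887866 -14.60230155]
 [  9.74740941 -13.88066163]
 [ 10.80590503 -13.07352952]
 [ 11.79784615 -12.18587641]
 [ 12.71712331 -11.22316944]] 78.4616761133701 145.52995585933206
```

The opening reads 33.6 mm, which matches the 34 mm grip. A small sideways load of 4.5 N gets trimmed in the first row. Now the first half of the arc, in small rows.

{"api": "play_rows", "payload": {
  "translation": [
    [1, -8, -2],
    [1, -8, 0],
    [2, -8, 0],
    [2, -8, 0],
    [2.5, -8, 0],
    [2.5, -8, 0],
    [3, -8, 0],
    [3, -8, 0],
    [4, -8, 0],
    [4, -8, 0]
  ],
  "turn": [
    [0, 0, 0],
    [0, 0, 0],
    [0, 0, 0],
    [0, 0, 0],
    [0, 0, 0],
    [0, 0, 0],
    [0, 0, 0],
    [0, 0, 0],
    [0, 0, 0],
    [0, 0, 0]
  ],
  "fingers": [-1, -1, -1, -1, -1, -1, -1, -1, -1, -1]
}}

```text
time: 8.93
position: [0.528, -0.1062, 0.1831]
tool_rot: [-1.561, 0.207, -0.203]
ft_force: [-4.1, -2.7, -1.5]
grip_width: 0.391
```

Run:
```python
from h import *
rel([.505+.0784*.966,-.098-.0784*.258,.122+.1455-.019])
s=ctrl.get_image("side");cv2.imwrite("pics/s6.png",cv2.resize(s[60:260,180:370],None,fx=3,fy=3))
```

```text
t 8.9333 pos [ 0.528  -0.1062  0.1831] F [-4.1 -2.7 -1.5] w 0.391
R [[0.966, -0.002, 0.258], [-0.258, 0.0, 0.966], [-0.002, -1.0, -0.001]]
delta tool mm [ 53.9 -65.5   1.9]
```

View pics/s6.png

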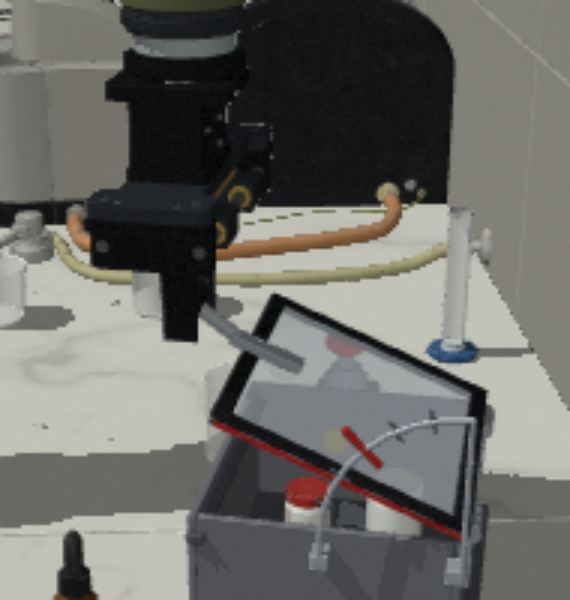

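The lid is about 22° open and the grasp is holding. Now the second half.

{"api": "play_rows", "payload": {
  "translation": [
    [4, -8, 0],
    [4.5, -7.5, 0],
    [5, -7, 0],
    [5, -7, 0],
    [5.5, -6.5, 0],
    [5.5, -6.5, 0],
    [6, -6, 0],
    [6, -6, 0],
    [6, -5.5, 0],
    [6, -5.5, 0]
  ],
  "turn": [
    [0, 0, 0],
    [0, 0, 0],
    [0, 0, 0],
    [0, 0, 0],
    [0, 0, 0],
    [0, 0, 0],
    [0, 0, 0],
    [0, 0, 0],
    [0, 0, 0],
    [0, 0, 0]
  ],
  "fingers": [-1, -1, -1, -1, -1, -1, -1, -1, -1, -1]
}}

```text
time: 9.82
position: [0.5811, -0.1201, 0.2491]
tool_rot: [-1.561, 0.204, -0.205]
ft_force: [-2.5, -3.3, -2.9]
grip_width: 0.382
```

{"api": "play_rows", "payload": {
  "translation": [
    [0, 0, 0],
    [0, 0, 0],
    [0, 0, 0],
    [0, 0, 0],
    [0, 0, 0],
    [0, 0, 0],
    [0, 0, 0],
    [0, 0, 0],
    [0, 0, 0],
    [0, 0, 0]
  ],
  "turn": [
    [0, 0, 0],
    [0, 0, 0],
    [0, 0, 0],
    [0, 0, 0],
    [0, 0, 0],
    [0, 0, 0],
    [0, 0, 0],
    [0, 0, 0],
    [0, 0, 0],
    [0, 0, 0]
  ],
  "fingers": [-1, -1, -1, -1, -1, -1, -1, -1, -1, -1]
}}

```text
time: 10.65
position: [0.5805, -0.1199, 0.2486]
tool_rot: [-1.561, 0.204, -0.205]
ft_force: [-4.2, -3.5, -0.9]
grip_width: 0.388
```

Run:
```python
from h import *
rel([.505+.0784*.966,-.098-.0784*.258,.122+.1455-.019])
s=ctrl.get_image("side");cv2.imwrite("pics/s7.png",cv2.resize(s[60:260,180:370],None,fx=3,fy=3))
s=ctrl.get_image("top");cv2.imwrite("pics/t7.png",cv2.resize(s[110:260,205:395],None,fx=4,fy=4))
```

```text
t 10.65 pos [ 0.5805 -0.1199  0.2486] F [-4.2 -3.5 -0.9] w 0.388
R [[0.966, 0.001, 0.258], [-0.258, -0.0, 0.966], [0.001, -1.0, -0.0]]
delta tool mm [-0.2  0.1  1.7]
```

View pics/s7.png

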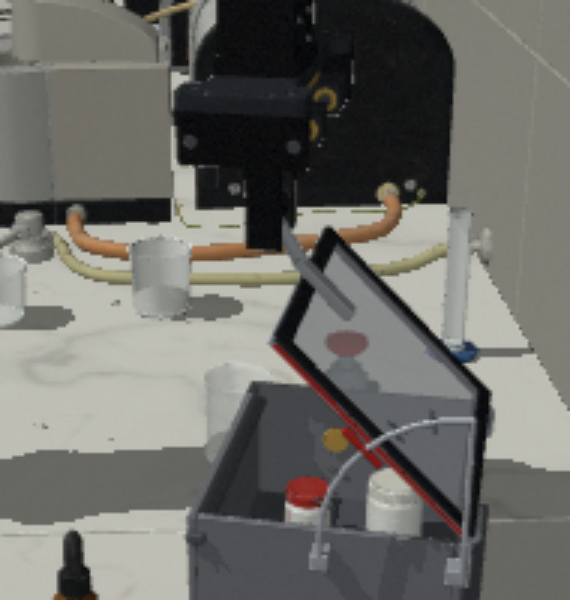

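View pics/t7.png

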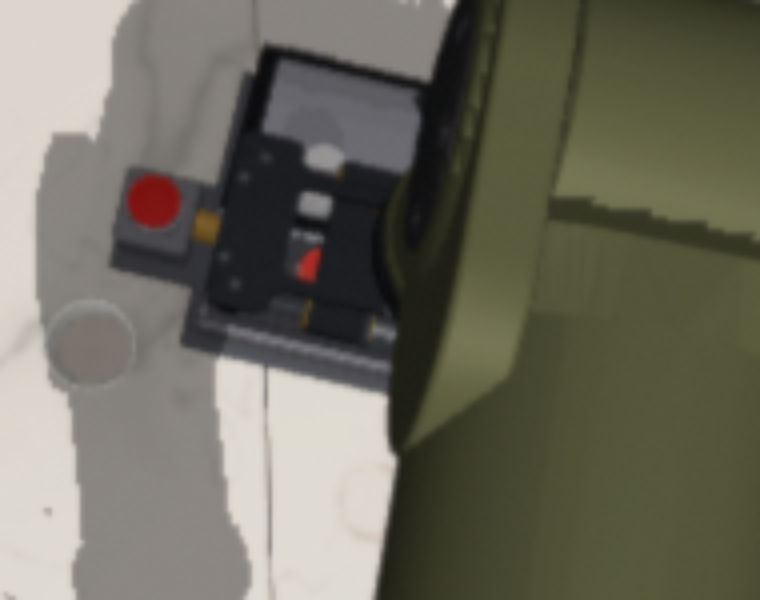

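The lid's red edge meets the bow's red mark near (375,450) in the crop. The plunger is up and the beaker has not moved. I do a numeric check of the lid angle and of the bottle and jar.

Run:
```python
from h import *
th=-.2605;o=np.array([.6303,-.1315]);R=np.array([[np.cos(th),-np.sin(th)],[np.sin(th),np.cos(th)]])
for a in(.665,.725,.785,.845,.905):
    r,n=.170,0; x=.085-(r*np.cos(a)-n*np.sin(a)); z=.1+r*np.sin(a)
    w=R@[x,-.1]+o; p=proj("side",np.r_[w,z]); print(a,(p-[180,60])*3)
s=ctrl.get_image("side");a=cv2.imread("pics/side0.png")
print("bottle/jar diff",cv2.absdiff(s,a)[240:320,190:225].max(),cv2.absdiff(s,a)[280:320,280:318].max())
st=ctrl.get_state();print(st["time"],st["qd"].round(4),st["position"])
```

```text
0.665 [240.59100604 360.1096997 ]
0.725 [251.56801644 348.69697253]
0.785 [263.45306227 337.86338743]
0.845 [276.21451136 327.66180866]
0.905 [289.81567538 318.14395948]
bottle/jar diff 83 8
10.8 [ 0.0008  0.001  -0.0008 -0.0002 -0.0004 -0.0011  0.0015] [ 0.58049237 -0.11995321  0.24855722]
```

Run:
```python
from h import *
s=ctrl.get_image("side");a=cv2.imread("pics/side0.png")
d=cv2.absdiff(s,a).max(2)[230:320,190:225];ys,xs=np.where(d>25);print(len(ys),xs.min()+190,xs.max()+190,ys.min()+230,ys.max()+230)
cv2.imwrite("pics/s8.png",cv2.resize(np.hstack([a[225:330,180:330],s[225:330,180:330]]),None,fx=2.6,fy=2.6))
```

```text
122 190 222 230 288
```

View pics/s8.png

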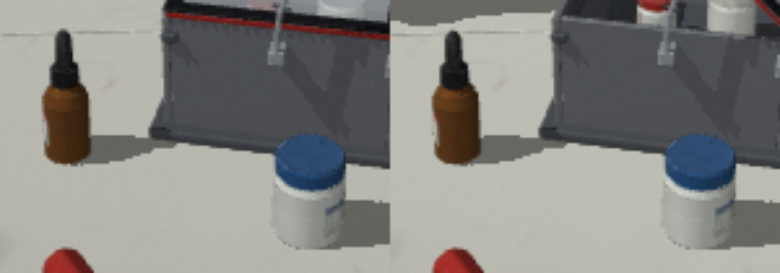

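The bottle and jar look the same before and after; only the lighting changed. I hand the job in.

Run:
```python
from bench import ctrl
print(ctrl.close_job())
```

```text
the job is handed in; nothing more can be done
None
```

I pressed the plunger to its stop and let it spring back. I then raised the lid by its black grip to about 45°, and the arm is still holding it there. The job was handed in at about 11 s of the 48 s allowed; no verdict was reported.

- **Plunger:** the fingertips stopped at z = 0.1116 m while the force rose to 24 N, so the head was on its stop. The later pictures show it up again.
- **Lid:** the tool position puts it at 0.785 rad, and the lid corner in the side view gives about 0.80 rad. That corner lies 3–4 image pixels off the calculated arc, but across it, so the angle is barely affected. The lid's red edge meets the red mark on the bow.
- **Hold:** the grip opening reads 33.8 mm against the 34 mm grip, and the arm is at rest. About 3–4 N of sideways load remains on the grip.
- **Beaker, jar and bottle:** none of them looks moved. A pixel comparison around the bottle did flag differences, but side-by-side pictures showed only a change in light and shadow. In the last top view the arm hid the jar and bottle, so I checked those two from the side view only.

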